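# Put the clinic's defibrillator through its self-test

### The arm

A 6-joint arm with a two-finger parallel gripper is mounted at the origin on the work surface. World frame = base frame: x ahead of the robot, y to its left, z up, the work surface at z = 0. Lengths are in mm, angles in rad, forces in N, time in s.
With the tool pointing down it reaches from about 350 to 875 mm from the base axis. Payload 4.2 kg.
Tool frame: the origin (TCP) lies at the very end of the fingers, on their centre line; the grasp point (between the pads) lies 19 mm behind it; z points along the fingers, y is the line along which they close (so a half turn about z gives the same grasp; the last joint's range is limited). The gripper opens to 85 mm and grips with 20 to 120 N. Pads are 22 mm wide; open, the fingers measure 114 mm over their backs; the gripper's body (76 mm by 85 mm) begins 54 mm behind the grasp point. The pads swing forward as they close: fully open they stand 13 mm farther back than shut.
Start: joints at [1.568, 0.385, 0.008, 0, -1.194, -0.259], TCP at [161.73, 603.691, 231.312] pointing down, gripper open.
Joint ranges: [-3.14, 3.14], [-1.21, 2.06], [-1.07, 1.41], [-3.16, 2.05], [-2.99, -0.16], [-3.1, 3.1]. Speed limits (rad/s): [2.79, 2.79, 3.14, 3.14, 3.14, 3.14].

### API

Orientations are given as a unit quaternion [x, y, z, w].
In Python, from bench import arm, optics gives the robot as it stands. The module is installed in compiled form; this text tells all that it offers.
- The arm moves only by the tool step_arm, never from a script. Its argument "motion" is a list of rows, each an object with "dr": the turn, a rotation vector about the tool's x, y, z in units of 8 degrees (1.0 is 8 degrees), a list of three; "slide": the shift along the tool's x, y, z in mm, a list of three; "jaw": the finger opening in mm, from 0 to 85.4. A call has exactly 8 rows; each row is the pose to reach, as a shift and turn from the pose commanded when the call began, along the tool's axes at that moment; what a row does not reach only later rows make up. A row lasts 1/8 s, in which the tool goes at most 62.5 mm and 10.7 degrees, less where a joint would pass 70% of its speed; a pose out of reach is approached as far as the arm can. A call with a gripper value outside its range is refused whole. The fingers move at their own pace and stop on an object; the grip force is fixed at half the most. Time passes only in rows, so rows that repeat a pose let the fingers close, or fill a call up. It gives the time, the measured TCP pose, the force, the opening and the grip force at its end, in the units of the state.
- arm.read_state(): the state, without advancing time (a new reading comes with each control period).
- optics.get_image(name): name is "scene" or "top"; returns the picture (384x512x3 uint8, blue, green, red); there is no depth.
- optics.camera_info(name): a dict with "camera_matrix" (3x3 intrinsics, pixels), "view" (4x4, takes a point from world to camera coordinates). Camera axes: x right, y up, looking along -z (the intrinsics and any distortion apply to the point x, -y, -z); pixel columns grow to the right and rows downward; lengths in mm; the calibration is good to about 2 mm. A picture is of the moment at which its call begins. camera_info takes no time and is no camera call.
- arm.job_done(): hands the job in; it is judged then, once.
The state is a dict: "clock": time; "joints": joint angles; "joint_vel": joint speeds; "joint_efforts": joint torques, N m; "position": TCP position; "ee_rot": TCP orientation; "contact_force": force on the tool from outside, world axes, zero at the start; "wrist_torque": the same for the moment, N m; "gripper_width": finger opening in mm; "grasp_force": force on a finger pad.
Only numpy, scipy, OpenCV 4.12 (cv2) and the standard library are available. Lean on these libraries where they do the work, as an engineer would, in place of code of your own. Each camera call takes 0.05 s, during which the arm holds its last target. There are 200 camera calls.

### The job

Start the self-test of the yellow defibrillator: with the fingertips, push its green slide from the off position all the way to the sprung test end, without pinching or forcing it, and let it go so that it springs back and catches at the middle (ready) position. Then press the orange button fully down to confirm the test and let it come up again. Pick nothing up; leave the defibrillator and the things around it where they stand, and its lid open.

Things in the scene. Friction and masses are not known exactly. Their poses are not given: they have to be found in the camera images.
- defib: yellow defibrillator, loose on rubber feet (about 3 kg; a level push over 20 N may shift it), 315 mm long (own y), 224 mm deep (own x), z up. Origin under it at desk height. Black panel, 75 mm up, spans x -98..98, y -96..140 mm. Handle loop at the -y end; screen at y 35..133; open lid hinged at y = 148, reaching 310 mm up. Slide track along x at y = -55, x -54..50; button at x -50, y 2
- slide_push (a point): centre of the near (-x) face of the slide's green knob, 13 mm above the panel; moves with it. The knob is 16 mm long (+x of the defibrillator), 34 mm wide; its top is 20 mm above the panel. Its flat steel plate (top 4 mm above the panel) reaches 38 mm behind this point; rails at both sides are 4 mm high. Push along the defibrillator's +x, fingertips 7 to 12 mm above the panel
- slide (a joint): travel of the slide (m) along the defibrillator's +x: 0 off (white dot), 0.018 ready (green dot), 0.036 test (yellow dot), a hard stop. A spring drives it back: 2 N at 0, 5 N at the end. Once it is past 0.018 a brass stop pin springs up 5 mm above the panel behind the plate; let go, the slide comes back against it and stays at 0.018. Released sooner, or with the pin pressed, it returns to 0
- button_top (a point): centre of the top of the round orange button, 30 mm in diameter, standing 7 mm above the panel
- button (a joint): how far the button is pressed, in m: 0 = up, 0.0045 = fully down (a hard stop). Spring: 1.5 N to start, 4.7 N fully down; it comes up by itself.
- lid (a joint): angle of the defibrillator's open lid in rad: 0 = shut, about 1.75 to 2.05 at the start (standing open, leaning back over the +y end; its stiff hinge holds it where it is left)
- carton: bystander: blue and white carton, 150 x 100 x 55 mm; origin under its centre, as for all bystanders
- meter: bystander: white blood glucose meter, 95 x 55 x 20 mm, lying flat
- battery: bystander: dark spare battery pack with a yellow label, 62 x 100 x 30 mm
- marker: bystander: blue marker pen, 135 x 14 x 13 mm, lying
- tape: bystander: roll of white tape lying flat, 68 mm across, 24 mm high
- mug: bystander: white mug, 80 mm across, 90 mm high
- sanitiser: bystander: clear bottle with a red cap, 54 mm across, 150 mm high

How it is judged:
By the outcome, as a careful person would: the job done as asked, in the order asked, and still so for the second after the job is handed in, with the robot touching nothing.
It also fails if it takes over 38 s, if anything falls off the work surface, if the arm or the gripper's body presses on something with over 40 N, if the wrist force passes 120 N, or if a joint passes its speed limit or range.

## Working session

There is one attempt and no reset: what is moved stays moved. The work goes in short steps, Python scripts to look and compute and a tool call to move; the robot and the scene stay as the last step left them, time stands still between calls to the robot, and variables do not carry over. Pictures are saved under pics/ and viewed, at most 10 in all, crops included, and the job is handed in when it is done.

Besides the shell and the picture viewer there is one more tool, called after "Request:" as name([rows], argument=value, ...), one row to a line, values as JSON. step_arm: Moves the arm, as the interface text tells. Its arguments: {"type":"object","properties":{"motion":{"type":"array","items":{"type":"object","properties":{"dr":{"type":"array","items":{"type":"number"}},"slide":{"type":"array","items":{"type":"number"}},"jaw":{"type":"number"}}}}},"required":["motion"]}

```bash
mkdir -p pics
python3 - <<'E'
from bench import arm, optics
import cv2,json
for n in("scene","top"):
    cv2.imwrite(f"pics/{n}0.png",optics.get_image(n)); i=optics.camera_info(n); print(n,{k:(v.tolist() if hasattr(v,'tolist') else v) for k,v in i.items()})
print(arm.read_state())
E
```

```text
scene {'camera_matrix': [[407.27232259706796, 0.0, 258.35587325815857], [0.0, 407.27232259706796, 194.31955529548085], [0.0, 0.0, 1.0]], 'view': [[0.36607149395072225, 0.930481586940192, -0.013988483904573357, -303.81429824376613], [-0.6751660295226091, 0.27590968841451463, 0.6841232903634265, 305.56997933132016], [0.6404236831156089, -0.24099348581293153, 0.7292322304316852, -1408.423838262296], [0.0, 0.0, 0.0, 1.0]]}
top {'camera_matrix': [[425.5768694411368, 0.0, 254.81969055204902], [0.0, 425.5768694411368, 189.68557220075073], [0.0, 0.0, 1.0]], 'view': [[-0.0012522932458978605, -0.9997257537589738, -0.023384803456066375, 92.14130128445547], [0.9854323937750482, -0.005210610249028048, 0.1699877843835016, -583.7819932481924], [-0.17006301496917364, -0.0228312682934019, 0.9851686678572913, -1076.3975325343947], [0.0, 0.0, 0.0, 1.0]]}
{'clock': 0.1, 'joints': array([ 1.56757298e+00,  3.85481267e-01,  6.75515034e-03, -4.29500085e-04,
       -1.19399818e+00, -2.58630234e-01]), 'joint_vel': array([-0.00031767, -0.00166569,  0.00255018,  0.00138662, -0.00029535,
       -0.00102722]), 'joint_efforts': array([-1.58361859e-04, -3.93318343e+01,  1.88928705e+01,  4.19798568e+00,
       -2.59302993e-03,  1.43483753e-06]), 'position': array([161.62624789, 603.19786012, 230.32794462]), 'ee_rot': array([ 9.91430499e-01, -1.30631526e-01, -7.52130391e-05,  9.81558284e-04]), 'contact_force': array([-0.67120797, -0.34029541, -0.30362031]), 'wrist_torque': array([0.02729677, 0.01965919, 0.0181776 ]), 'grasp_force': 0.0, 'gripper_width': 85.5079960766388}
```

View pics/scene0.png

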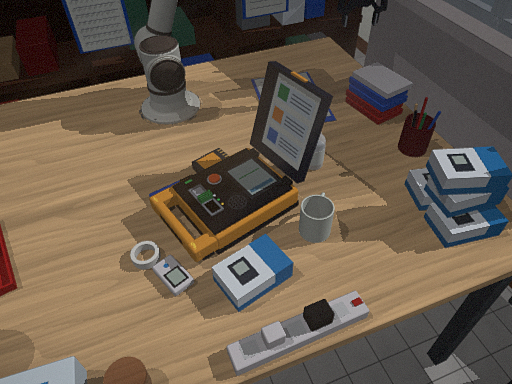

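View pics/top0.png

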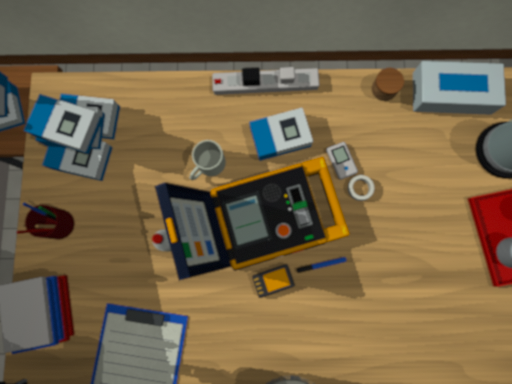

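The scene shows the defibrillator with its handle toward world -y. In the top view, the orange button is at about (283,230) and the slide at about (300,205). I'll zoom in and measure.

```bash
cat > h.py <<'E'
from bench import arm, optics
import cv2, numpy as np
def ray(n,uv):
    i=optics.camera_info(n); K=np.array(i['camera_matrix']); V=np.array(i['view'])
    c=np.linalg.inv(K)@np.array([uv[0],uv[1],1]); d=V[:3,:3].T@np.array([c[0],-c[1],-c[2]])
    return -V[:3,:3].T@V[:3,3], d
def onz(n,uv,z):
    o,d=ray(n,uv); return (o+d*(z-o[2])/d[2])
def proj(n,p):
    i=optics.camera_info(n); K=np.array(i['camera_matrix']); V=np.array(i['view'])
    c=V[:3,:3]@np.array(p)+V[:3,3]; q=K@np.array([c[0],-c[1],-c[2]]); return q[:2]/q[2]
def blobs(im,lo,hi,mina=15):
    m=cv2.inRange(cv2.cvtColor(im,cv2.COLOR_BGR2HSV),lo,hi)
    n,l,s,c=cv2.connectedComponentsWithStats(m); return [(c[k].round(1),s[k].tolist()) for k in range(1,n) if s[k][4]>=mina]
E
python3 - <<'E'
from h import *
t=cv2.imread('pics/top0.png'); s=cv2.imread('pics/scene0.png')
a=cv2.resize(t[150:275,215:355],(0,0),fx=4.0,fy=4.0,interpolation=cv2.INTER_CUBIC)
b=cv2.resize(s[140:260,145:305],(0,0),fx=5,fy=5,interpolation=cv2.INTER_CUBIC)
cv2.imwrite('pics/a.png',a);cv2.imwrite('pics/b.png',b)
for n,im in(('top',t),('scene',s)):
    print(n,'orange',blobs(im,(3,150,120),(14,255,255)))
    print('green',blobs(im,(40,80,60),(85,255,255),8))
    print('yellow',blobs(im,(14,150,100),(30,255,255),40))
E
```

```text
top orange [(array([389.1,  89.5]), [383, 88, 14, 4, 38]), (array([488.3, 194. ]), [467, 188, 45, 20, 109]), (array([283.1, 229.9]), [278, 225, 11, 11, 93]), (array([479.6, 242.5]), [477, 233, 6, 20, 20]), (array([153., 237.]), [151, 234, 6, 8, 21]), (array([504. , 284.8]), [496, 283, 16, 5, 25])]
green [(array([287.5, 201.7]), [286, 200, 4, 4, 14]), (array([299.1, 205. ]), [292, 200, 15, 11, 106]), (array([308.8, 237. ]), [305, 235, 9, 5, 36]), (array([187.3, 249.9]), [183, 243, 9, 15, 80])]
yellow [(array([25.1, 73.5]), [0, 66, 57, 21, 552]), (array([389.8,  80.5]), [376, 69, 29, 24, 523]), (array([302.4, 204.8]), [210, 156, 141, 114, 2258]), (array([223.4, 228. ]), [217, 208, 14, 40, 161]), (array([170.8, 229.9]), [165, 218, 12, 25, 170]), (array([198.5, 248.3]), [195, 242, 8, 14, 71]), (array([275.8, 280. ]), [263, 268, 27, 25, 434])]
scene orange [(array([213.6, 177.3]), [209, 174, 11, 8, 61])]
green [(array([283.,  92.]), [278, 84, 11, 17, 103]), (array([188.2, 180.9]), [185, 179, 8, 5, 18]), (array([205.1, 196.1]), [198, 190, 15, 14, 116]), (array([218.1, 199.1]), [217, 198, 3, 3, 8])]
yellow [(array([298.7,  76.3]), [291, 72, 17, 10, 62]), (array([208.7, 160. ]), [196, 152, 26, 17, 225]), (array([218.3, 221.8]), [149, 185, 149, 77, 2761])]
```

View pics/a.png

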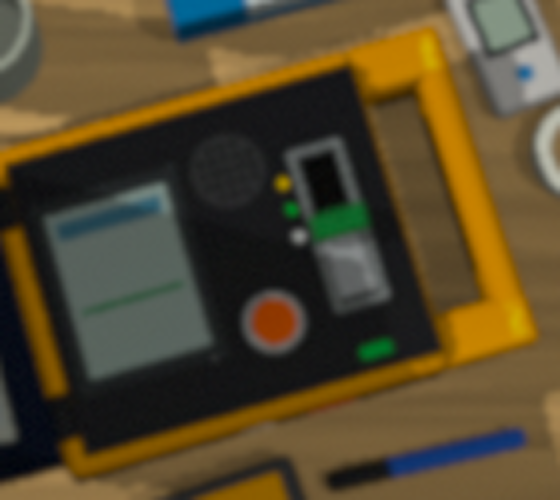

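View pics/b.png

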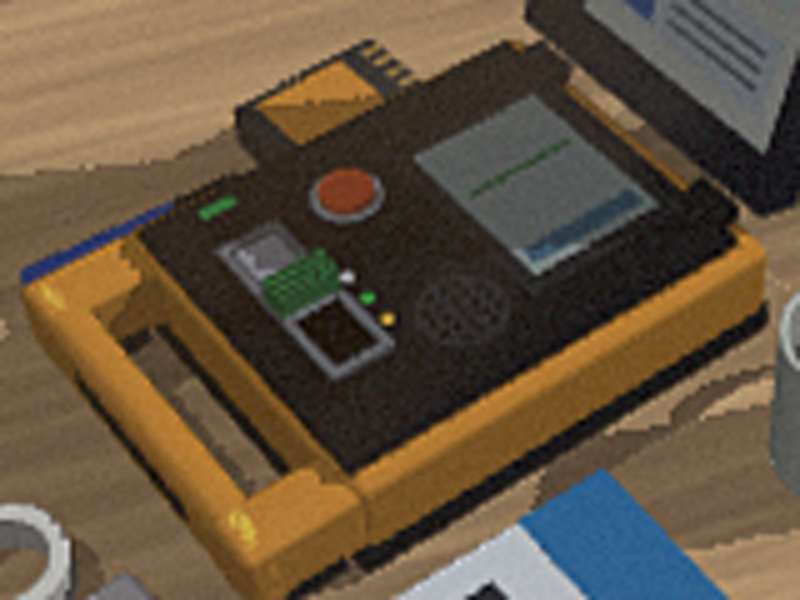

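The top crop shows the slide at off, with the knob's centre near crop pixel (341,219). Its plate extends toward the robot, the button is at (273,321), and the handle-side panel corners are at (352,70) and (442,350).

Run:
```python
from h import *
T=lambda c:(np.array(c)+.5)/4-.5+np.array([215,150])
S=lambda c:(np.array(c)+.5)/5-.5+np.array([145,140])
a=onz('top',T((442,350)),75);b=onz('top',T((352,70)),75);d=b-a;print('edge',a,b,np.hypot(*d[:2]),'yaw x',np.degrees(np.arctan2(d[1],d[0])))
a2=onz('top',T((12,165)),75)-b;print('top edge yaw',np.degrees(np.arctan2(a2[1],a2[0]))-90,np.linalg.norm(a2))
sl=onz('scene',S((140,235)),75);sr=onz('scene',S((350,465)),75);d=sr-sl;print('scene edge',sl,sr,np.linalg.norm(d),np.degrees(np.arctan2(d[1],d[0])))
print('button top',onz('top',(283.1,229.9),82),'scene',onz('scene',(213.6,177.3),82))
print('knob top',onz('top',T((341,219)),95),'scene',onz('scene',S((303,283)),90))
# two-view triangulation button
for p,q in(((283.1,229.9),(213.6,177.3)),(T((282,183)),S((388,319))),(T((299,237)),S((348,276)))):
    o1,d1=ray('top',p);o2,d2=ray('scene',q);k=np.linalg.lstsq(np.c_[d1,-d2],o2-o1,rcond=None)[0]
    print('tri',o1+d1*k[0],o2+d2*k[1])
```

```text
edge [457.04063249 -88.33091874  75.        ] [639.02201663 -35.15225388  75.        ] 189.5921796112376 yaw x 16.289437251158887
top edge yaw 15.568727029476179 229.87228190892586
scene edge [463.15787777 -88.94286202  75.        ] [644.66677376 -33.68408276  75.        ] 189.7340560044101 16.932407349433323
button top [475.10498571  18.07692742  82.        ] scene [477.52912158  16.25533574  82.        ]
knob top [538.28379863 -24.44196553  95.        ] scene [540.80300969 -23.86099893  90.        ]
tri [475.29708702  17.96918352  79.49375075] [475.01766515  16.78773456  79.52312397]
tri [564.81004345  11.38249852  73.85358933] [564.59981403  10.51749723  73.86249285]
tri [529.62533884   0.94698789  73.90147765] [529.62049013   0.92647956  73.90206379]
```

```bash
cat >> h.py <<'E'
from scipy.spatial.transform import Rotation as Ro
def to(*pts,yaw=16.2):
    s=arm.read_state(); R=Ro.from_quat(s['ee_rot']); p=s['position']
    print('t',s['clock'],'pos',p.round(1),'F',s['contact_force'].round(1),'w',round(s['gripper_width'],1))
    y=np.radians(yaw); G=Ro.from_matrix(np.array([[np.cos(y),np.sin(y),0],[np.sin(y),-np.cos(y),0],[0,0,-1.]]))
    print('dr',(np.degrees((R.inv()*G).as_rotvec())/8).round(2))
    for q in pts: print(q,'slide',R.inv().apply(np.array(q)-p).round(1))
E
python3 -c "
from h import *
to((330,240,390),(360,60,390),(500,-35,200))"
```

```text
t 0.1 pos [161.6 603.2 230.3] F [-0.7 -0.3 -0.3] w 85.5
dr [ 0.01  0.   -3.9 ]
(330, 240, 390) slide [ 256.7  307.5 -159. ]
(360, 60, 390) slide [ 332.3  473.6 -158.7]
(500, -35, 200) slide [492.1 528.7  31.4]
```

Request:
step_arm([
  {"slide":[32,38,-25],"dr":[0,0,0],"jaw":0},
  {"slide":[64,76,-55],"dr":[0,0,0],"jaw":0},
  {"slide":[96,115,-85],"dr":[0,0,0],"jaw":0},
  {"slide":[128,154,-115],"dr":[0,0,0],"jaw":0},
  {"slide":[160,192,-140],"dr":[0,0,0],"jaw":0},
  {"slide":[192,230,-155],"dr":[0,0,0],"jaw":0},
  {"slide":[224,269,-159],"dr":[0,0,0],"jaw":0},
  {"slide":[256,307,-159],"dr":[0,0,0],"jaw":0},
])

```text
clock: 1.1
position: [329.8, 239.3, 390.6]
ee_rot: [0.991, -0.13, 0.0, -0.0]
contact_force: [1.2, -0.2, 0.3]
gripper_width: -0.1
grasp_force: 0.0
```

```bash
python3 -c "
from h import *
to((360,60,390),(500,-35,200))"
```

```text
t 1.1 pos [329.8 239.3 390.6] F [ 1.2 -0.2  0.3] w -0.1
dr [-0.01 -0.   -3.9 ]
(360, 60, 390) slide [ 75.5 165.4   0.5]
(500, -35, 200) slide [235.3 221.2 190.4]
```

Request:
step_arm([
  {"slide":[25,55,0],"dr":[0,0,0],"jaw":0},
  {"slide":[50,110,0],"dr":[0,0,-0.5],"jaw":0},
  {"slide":[75,165,0],"dr":[0,0,-1.2],"jaw":0},
  {"slide":[110,180,35],"dr":[0,0,-2.0],"jaw":0},
  {"slide":[142,190,75],"dr":[0,0,-2.8],"jaw":0},
  {"slide":[175,201,115],"dr":[0,0,-3.5],"jaw":0},
  {"slide":[205,211,155],"dr":[0,0,-3.9],"jaw":0},
  {"slide":[235,221,190],"dr":[0,0,-3.9],"jaw":0},
])

```text
clock: 2.1
position: [499.6, -34.3, 198.4]
ee_rot: [0.99, 0.141, -0.001, -0.0]
contact_force: [0.8, 0.8, 0.7]
gripper_width: -0.1
grasp_force: 0.0
```

```bash
python3 -c "
from h import *
to()
cv2.imwrite('pics/s2.png',optics.get_image('scene')[100:260,100:300].repeat(3,0).repeat(3,1))
x=np.array([.960,.279,0]);sp=np.array([531.3,-26.2,0])
to(tuple(sp-22*x+[0,0,120]),tuple(sp-22*x+[0,0,84.5]),tuple(sp-11*x+[0,0,84.5]))"
```

```text
t 2.1 pos [499.6 -34.3 198.4] F [0.8 0.8 0.7] w -0.1
dr [-0.    0.01 -0.  ]
t 2.15 pos [499.5 -35.5 193.2] F [ 2.5 -1.1 -2.5] w -0.2
dr [-0.01  0.07 -0.02]
(np.float64(510.17999999999995), np.float64(-32.338), np.float64(120.0)) slide [11.9 -0.  73.1]
(np.float64(510.17999999999995), np.float64(-32.338), np.float64(84.5)) slide [ 12.2   0.  108.6]
(np.float64(520.74), np.float64(-29.269), np.float64(84.5)) slide [ 23.2  -0.  108.5]
```

View pics/s2.png

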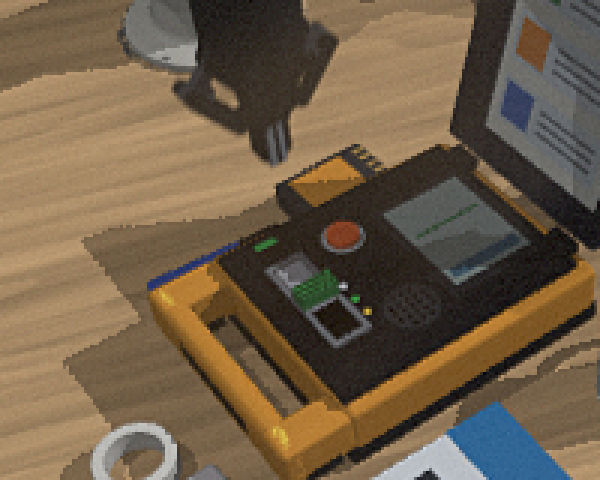

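The shut gripper hangs over the robot-side edge of the defibrillator, with nothing touched. Next I'll descend and settle.

Request:
step_arm([
  {"slide":[2,0,15],"dr":[0,0,0],"jaw":0},
  {"slide":[5,0,35],"dr":[0,0,0],"jaw":0},
  {"slide":[8,0,55],"dr":[0,0,0],"jaw":0},
  {"slide":[10,0,70],"dr":[0,0,0],"jaw":0},
  {"slide":[11,0,78],"dr":[0,0,0],"jaw":0},
  {"slide":[11,0,80],"dr":[0,0,0],"jaw":0},
  {"slide":[11,0,80],"dr":[0,0,0],"jaw":0},
  {"slide":[11,0,80],"dr":[0,0,0],"jaw":0},
])

```text
clock: 3.15
position: [510.2, -30.3, 120.9]
ee_rot: [0.99, 0.141, 0.001, -0.0]
contact_force: [0.3, -0.2, -0.5]
gripper_width: 0.1
grasp_force: 0.0
```

```bash
python3 -c "
from h import *
cv2.imwrite('pics/t3.png',cv2.resize(optics.get_image('top')[150:275,215:355],(0,0),fx=4,fy=4,interpolation=cv2.INTER_CUBIC))
x=np.array([.960,.279,0]);sp=np.array([531.3,-26.2,0])
to(tuple(sp-22*x+[0,0,84.5]),tuple(sp-11*x+[0,0,84.5]))"
```

```text
t 3.2 pos [510.2 -30.3 120.9] F [-0.  -0.6 -0.7] w 0.3
dr [ 0.   -0.01 -0.  ]
(np.float64(510.17999999999995), np.float64(-32.338), np.float64(84.5)) slide [-0.6  1.9 36.4]
(np.float64(520.74), np.float64(-29.269), np.float64(84.5)) slide [10.4  1.9 36.4]
```

View pics/t3.png

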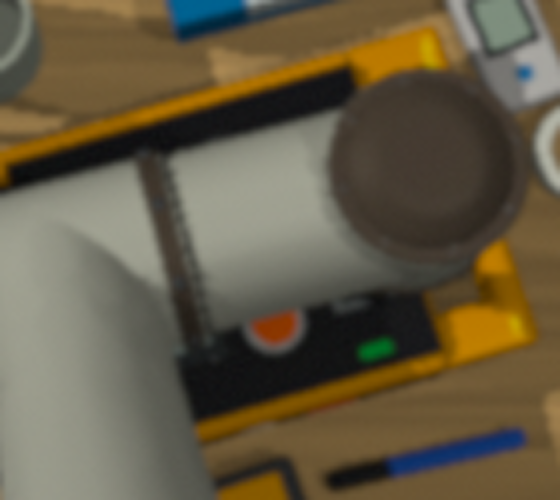

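From above, the arm hides the slide, so I'll check the scene view for clearances to the lid.

```bash
python3 -c "
from h import *
cv2.imwrite('pics/s4.png',cv2.resize(optics.get_image('scene')[30:260,110:340],(0,0),fx=2.6,fy=2.6,interpolation=cv2.INTER_CUBIC))
print(arm.read_state()['joints'])"
```

```text
[ 2.58713516e-01  3.06214511e-01 -4.22004419e-01  5.46112851e-05
 -8.41518890e-01  1.59474705e+00]
```

View pics/s4.png

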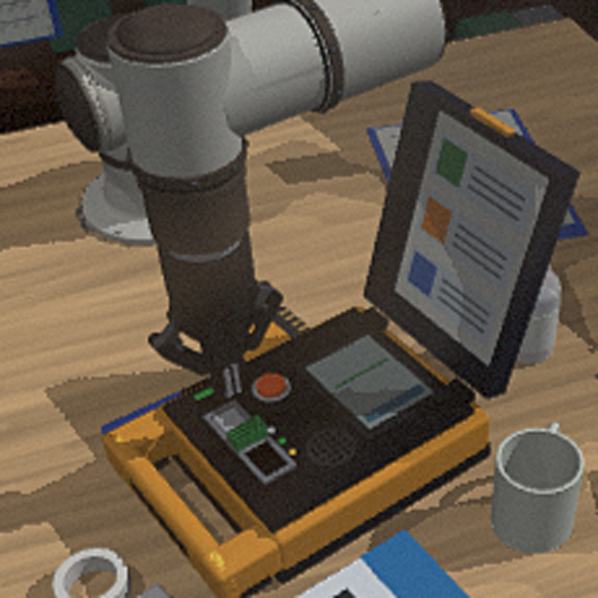

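Request:
step_arm([
  {"slide":[0,1,10],"dr":[0,0,0],"jaw":0},
  {"slide":[0,2,20],"dr":[0,0,0],"jaw":0},
  {"slide":[0,2,28],"dr":[0,0,0],"jaw":0},
  {"slide":[0,2,33],"dr":[0,0,0],"jaw":0},
  {"slide":[0,2,36],"dr":[0,0,0],"jaw":0},
  {"slide":[0,2,36],"dr":[0,0,0],"jaw":0},
  {"slide":[0,2,36],"dr":[0,0,0],"jaw":0},
  {"slide":[0,2,36],"dr":[0,0,0],"jaw":0},
])

```text
clock: 4.25
position: [510.6, -32.2, 84.6]
ee_rot: [0.99, 0.141, 0.0, -0.0]
contact_force: [-0.1, -0.4, 0.1]
gripper_width: 0.0
grasp_force: 0.0
```

```bash
python3 -c "
from h import *
x=np.array([.960,.279,0]);sp=np.array([531.3,-26.2,0])
to(tuple(sp-22*x+[0,0,84.5]),tuple(sp-11*x+[0,0,84.5]))
o,d=ray('scene',(177,65))
k=np.linalg.lstsq(np.c_[d[:2],],np.array([510,-30])-o[:2],rcond=None)[0][0];print('wrist centre (at TCP z 121)',o+d*k)"
```

```text
t 4.25 pos [510.6 -32.2  84.6] F [-0.1 -0.4  0.1] w 0.0
dr [ 0. -0.  0.]
(np.float64(510.17999999999995), np.float64(-32.338), np.float64(84.5)) slide [-0.5  0.   0.1]
(np.float64(520.74), np.float64(-29.269), np.float64(84.5)) slide [10.5  0.   0.1]
wrist centre (at TCP z 121) [509.71419605 -31.85808846 424.26047524]
```

Request:
step_arm([
  {"slide":[5,0,0],"dr":[0,0,0],"jaw":0},
  {"slide":[10,0,0],"dr":[0,0,0],"jaw":0},
  {"slide":[15,0,0],"dr":[0,0,0],"jaw":0},
  {"slide":[20,0,0],"dr":[0,0,0],"jaw":0},
  {"slide":[25,0,0],"dr":[0,0,0],"jaw":0},
  {"slide":[30,0,0],"dr":[0,0,0],"jaw":0},
  {"slide":[34,0,0],"dr":[0,0,0],"jaw":0},
  {"slide":[36,0,0],"dr":[0,0,0],"jaw":0},
])

```text
clock: 5.25
position: [545.0, -22.2, 84.1]
ee_rot: [0.99, 0.141, -0.0, 0.0]
contact_force: [-4.0, -0.3, 2.4]
gripper_width: -0.1
grasp_force: 2.3
```

Request:
step_arm([
  {"slide":[1,0,0],"dr":[0,0,0],"jaw":0},
  {"slide":[2,0,0],"dr":[0,0,0],"jaw":0},
  {"slide":[3,0,0],"dr":[0,0,0],"jaw":0},
  {"slide":[4,0,0],"dr":[0,0,0],"jaw":0},
  {"slide":[5,0,0],"dr":[0,0,0],"jaw":0},
  {"slide":[5,0,0],"dr":[0,0,0],"jaw":0},
  {"slide":[5,0,0],"dr":[0,0,0],"jaw":0},
  {"slide":[5,0,0],"dr":[0,0,0],"jaw":0},
])

```text
clock: 6.25
position: [549.8, -20.8, 84.2]
ee_rot: [0.99, 0.141, -0.0, -0.0]
contact_force: [-4.8, -1.1, 0.1]
gripper_width: 0.2
grasp_force: 2.2
```

Request:
step_arm([
  {"slide":[0.5,0,0],"dr":[0,0,0],"jaw":0},
  {"slide":[1,0,0],"dr":[0,0,0],"jaw":0},
  {"slide":[1.5,0,0],"dr":[0,0,0],"jaw":0},
  {"slide":[2,0,0],"dr":[0,0,0],"jaw":0},
  {"slide":[2.5,0,0],"dr":[0,0,0],"jaw":0},
  {"slide":[2.5,0,0],"dr":[0,0,0],"jaw":0},
  {"slide":[2.5,0,0],"dr":[0,0,0],"jaw":0},
  {"slide":[2.5,0,0],"dr":[0,0,0],"jaw":0},
])

```text
clock: 7.25
position: [552.0, -20.2, 84.2]
ee_rot: [0.99, 0.141, -0.0, -0.0]
contact_force: [-5.2, 0.1, 0.5]
gripper_width: -0.1
grasp_force: 2.5
```

```bash
python3 -c "
from h import *
to()
im=optics.get_image('scene')
print(blobs(im,(40,80,60),(85,255,255),5))
cv2.imwrite('pics/s5.png',cv2.resize(im[140:250,150:260],(0,0),fx=5,fy=5,interpolation=cv2.INTER_CUBIC))
x=np.array([.960,.279,0]);sp=np.array([531.3,-26.2,0])
for t in(0,30,33,36): print(t,proj('scene',sp+(t+16)*x+[0,0,93]))"
```

```text
t 7.25 pos [552.  -20.2  84.2] F [-5.2  0.1  0.5] w -0.1
dr [-0.  0. -0.]
[(array([425.2, 113.2]), [424, 112, 3, 3, 6]), (array([213.2, 203.9]), [205, 198, 16, 14, 111])]
0 [206.59348964 196.75424056]
30 [213.4216133  203.99871156]
33 [214.11718233 204.73669316]
36 [214.81511809 205.47718581]
```

View pics/s5.png

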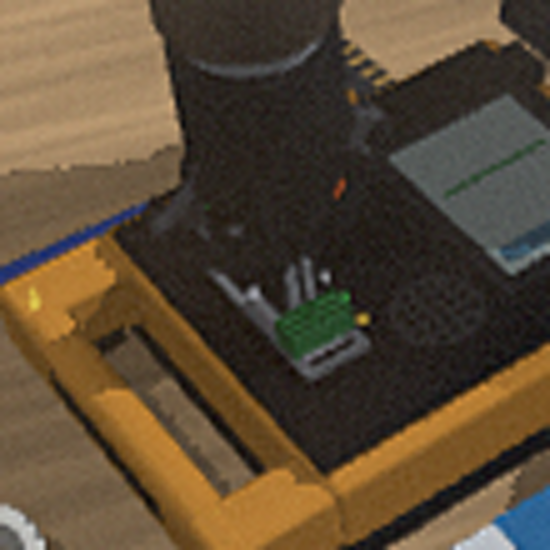

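The knob has moved about 33 mm, so it's near the yellow dot, and the force is still at spring level. I'll continue gently to the stop.

Request:
step_arm([
  {"slide":[0.5,0,0],"dr":[0,0,0],"jaw":0},
  {"slide":[1,0,0],"dr":[0,0,0],"jaw":0},
  {"slide":[1.5,0,0],"dr":[0,0,0],"jaw":0},
  {"slide":[2,0,0],"dr":[0,0,0],"jaw":0},
  {"slide":[2,0,0],"dr":[0,0,0],"jaw":0},
  {"slide":[2,0,0],"dr":[0,0,0],"jaw":0},
  {"slide":[2,0,0],"dr":[0,0,0],"jaw":0},
  {"slide":[2,0,0],"dr":[0,0,0],"jaw":0},
])

```text
clock: 8.3
position: [553.9, -19.6, 84.2]
ee_rot: [0.99, 0.141, -0.0, -0.0]
contact_force: [-4.9, -0.1, 0.8]
gripper_width: 0.1
grasp_force: 2.5
```

Request:
step_arm([
  {"slide":[0.5,0,0],"dr":[0,0,0],"jaw":0},
  {"slide":[1,0,0],"dr":[0,0,0],"jaw":0},
  {"slide":[1.5,0,0],"dr":[0,0,0],"jaw":0},
  {"slide":[2,0,0],"dr":[0,0,0],"jaw":0},
  {"slide":[2,0,0],"dr":[0,0,0],"jaw":0},
  {"slide":[2,0,0],"dr":[0,0,0],"jaw":0},
  {"slide":[2,0,0],"dr":[0,0,0],"jaw":0},
  {"slide":[2,0,0],"dr":[0,0,0],"jaw":0},
])

```text
clock: 9.3
position: [554.4, -19.5, 84.1]
ee_rot: [0.99, 0.141, -0.002, 0.0]
contact_force: [-8.0, -1.7, 3.4]
gripper_width: 0.1
grasp_force: 4.0
```

The force rose to 8 N while the tip stopped moving, so it's at the hard stop. Now I'll let it go: back off level, then lift.

Request:
step_arm([
  {"slide":[-6,0,0],"dr":[0,0,0],"jaw":0},
  {"slide":[-12,0,0],"dr":[0,0,0],"jaw":0},
  {"slide":[-20,0,0],"dr":[0,0,0],"jaw":0},
  {"slide":[-28,0,0],"dr":[0,0,0],"jaw":0},
  {"slide":[-32,0,-3],"dr":[0,0,0],"jaw":0},
  {"slide":[-34,0,-15],"dr":[0,0,0],"jaw":0},
  {"slide":[-34,0,-30],"dr":[0,0,0],"jaw":0},
  {"slide":[-34,0,-35],"dr":[0,0,0],"jaw":0},
])

```text
clock: 10.3
position: [524.8, -28.2, 121.3]
ee_rot: [0.99, 0.141, 0.002, -0.0]
contact_force: [-0.0, 0.7, -0.1]
gripper_width: 0.2
grasp_force: 0.0
```

```bash
python3 -c "
from h import *
im=optics.get_image('scene')
print(blobs(im,(40,80,60),(85,255,255),5),blobs(im,(3,150,120),(14,255,255),8))
cv2.imwrite('pics/s6.png',cv2.resize(im[140:250,150:260],(0,0),fx=5,fy=5,interpolation=cv2.INTER_CUBIC))
to((476,17.2,120),(476,17.2,90),(476,17.2,77.5))"
```

```text
[(array([282.1,  86.4]), [280, 85, 6, 4, 10]), (array([282.2,  95.6]), [278, 90, 10, 11, 32]), (array([284.2,  91.2]), [282, 90, 5, 4, 8]), (array([425.2, 113.2]), [424, 112, 3, 3, 6]), (array([423.6, 117.8]), [422, 116, 4, 4, 5]), (array([421.4, 123.2]), [420, 122, 4, 4, 5]), (array([188., 181.]), [184, 179, 9, 5, 19]), (array([209.7, 200.4]), [202, 194, 18, 14, 120])] [(array([213.6, 177.2]), [209, 174, 11, 8, 62])]
t 10.35 pos [524.7 -28.2 121.3] F [0.1 0.3 0.9] w 0.1
dr [ 0.   -0.03  0.  ]
(476, 17.2, 120) slide [-34.1 -57.2   1.1]
(476, 17.2, 90) slide [-34.2 -57.2  31.1]
(476, 17.2, 77.5) slide [-34.2 -57.2  43.6]
```

View pics/s6.png

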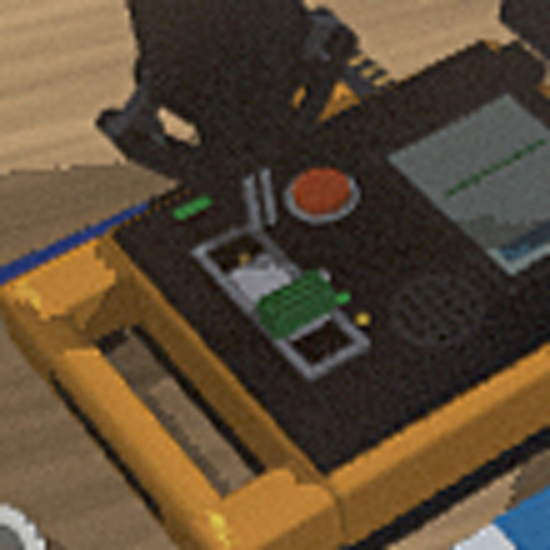

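The slide rests at the green dot with the brass pin up behind its plate, and the defibrillator hasn't shifted. Next is the button.

Request:
step_arm([
  {"slide":[-8,-14,0],"dr":[0,0,0],"jaw":0},
  {"slide":[-18,-30,0],"dr":[0,0,0],"jaw":0},
  {"slide":[-27,-45,2],"dr":[0,0,0],"jaw":0},
  {"slide":[-34,-57,8],"dr":[0,0,0],"jaw":0},
  {"slide":[-34,-57,16],"dr":[0,0,0],"jaw":0},
  {"slide":[-34,-57,25],"dr":[0,0,0],"jaw":0},
  {"slide":[-34,-57,30],"dr":[0,0,0],"jaw":0},
  {"slide":[-34,-57,30],"dr":[0,0,0],"jaw":0},
])

```text
clock: 11.35
position: [474.8, 16.4, 88.6]
ee_rot: [0.99, 0.141, -0.001, 0.0]
contact_force: [-0.0, 0.1, -0.3]
gripper_width: -0.4
grasp_force: 0.0
```

```bash
python3 -c "
from h import *
to((476,17.2,82),(476,17.2,77.5))"
```

```text
t 11.35 pos [474.8  16.4  88.6] F [-0.   0.1 -0.3] w -0.4
dr [ 0.    0.01 -0.  ]
(476, 17.2, 82) slide [ 1.4 -0.4  6.6]
(476, 17.2, 77.5) slide [ 1.4 -0.4 11.1]
```

Request:
step_arm([
  {"slide":[1,0,2],"dr":[0,0,0],"jaw":0},
  {"slide":[1,0,4],"dr":[0,0,0],"jaw":0},
  {"slide":[1,0,6],"dr":[0,0,0],"jaw":0},
  {"slide":[1,0,8],"dr":[0,0,0],"jaw":0},
  {"slide":[1,0,9.5],"dr":[0,0,0],"jaw":0},
  {"slide":[1,0,10.5],"dr":[0,0,0],"jaw":0},
  {"slide":[1,0,10.5],"dr":[0,0,0],"jaw":0},
  {"slide":[1,0,10.5],"dr":[0,0,0],"jaw":0},
])

```text
clock: 12.35
position: [475.9, 17.0, 79.0]
ee_rot: [0.99, 0.141, 0.0, 0.0]
contact_force: [-1.2, -0.0, 4.2]
gripper_width: -0.2
grasp_force: 1.8
```

Request:
step_arm([
  {"slide":[0,0,0.5],"dr":[0,0,0],"jaw":0},
  {"slide":[0,0,1],"dr":[0,0,0],"jaw":0},
  {"slide":[0,0,1.5],"dr":[0,0,0],"jaw":0},
  {"slide":[0,0,2],"dr":[0,0,0],"jaw":0},
  {"slide":[0,0,2],"dr":[0,0,0],"jaw":0},
  {"slide":[0,0,2],"dr":[0,0,0],"jaw":0},
  {"slide":[0,0,2],"dr":[0,0,0],"jaw":0},
  {"slide":[0,0,2],"dr":[0,0,0],"jaw":0},
])

```text
clock: 13.35
position: [475.9, 17.1, 77.5]
ee_rot: [0.99, 0.141, 0.0, 0.0]
contact_force: [-4.0, -0.3, 9.5]
gripper_width: -0.1
grasp_force: 4.5
```

Request:
step_arm([
  {"slide":[0,0,0.5],"dr":[0,0,0],"jaw":0},
  {"slide":[0,0,1],"dr":[0,0,0],"jaw":0},
  {"slide":[0,0,1],"dr":[0,0,0],"jaw":0},
  {"slide":[0,0,1],"dr":[0,0,0],"jaw":0},
  {"slide":[0,0,1],"dr":[0,0,0],"jaw":0},
  {"slide":[0,0,1],"dr":[0,0,0],"jaw":0},
  {"slide":[0,0,1],"dr":[0,0,0],"jaw":0},
  {"slide":[0,0,1],"dr":[0,0,0],"jaw":0},
])

```text
clock: 14.35
position: [476.0, 17.0, 77.4]
ee_rot: [0.99, 0.141, 0.0, 0.0]
contact_force: [-4.9, 0.4, 15.6]
gripper_width: -0.2
grasp_force: 7.8
```

Request:
step_arm([
  {"slide":[0,0,-3],"dr":[0,0,0],"jaw":0},
  {"slide":[0,0,-7],"dr":[0,0,0],"jaw":0},
  {"slide":[0,0,-14],"dr":[0,0,0],"jaw":0},
  {"slide":[0,0,-30],"dr":[0,0,0],"jaw":0},
  {"slide":[0,0,-55],"dr":[0,0,0],"jaw":0},
  {"slide":[-20,0,-80],"dr":[0,0,0],"jaw":0},
  {"slide":[-40,0,-100],"dr":[0,0,0],"jaw":0},
  {"slide":[-40,0,-100],"dr":[0,0,0],"jaw":0},
])

```text
clock: 15.35
position: [437.4, 6.0, 177.1]
ee_rot: [0.99, 0.141, 0.002, -0.0]
contact_force: [0.0, -0.2, -0.3]
gripper_width: -0.1
grasp_force: 0.0
```

```bash
python3 -c "
from h import *
im=optics.get_image('scene')
to()
print(blobs(im,(40,80,60),(85,255,255),12),blobs(im,(3,150,120),(14,255,255),8))
cv2.imwrite('pics/s7.png',cv2.resize(im[60:260,120:340],(0,0),fx=2.7,fy=2.7,interpolation=cv2.INTER_CUBIC))"
```

```text
t 15.4 pos [437.6   6.  176.2] F [0.1 0.2 0.2] w -0.1
dr [-0.   -0.01 -0.  ]
[(array([282.6,  90.2]), [278, 84, 12, 14, 57]), (array([188., 181.]), [184, 179, 9, 5, 22]), (array([209.6, 200.4]), [202, 194, 18, 14, 127])] [(array([213.6, 177.2]), [209, 174, 11, 8, 64])]
```

View pics/s7.png

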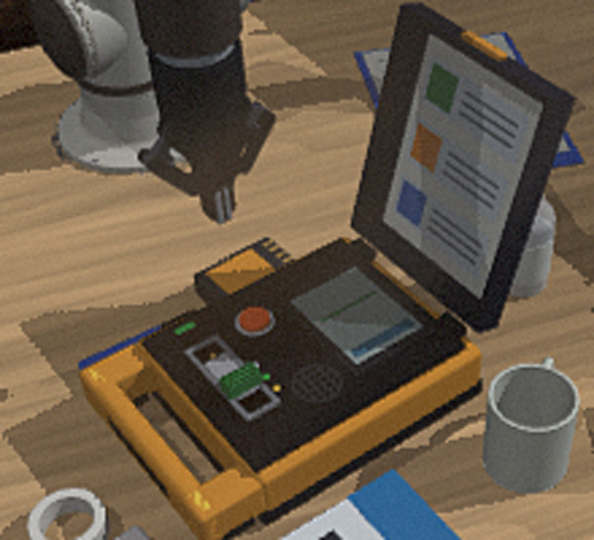

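The button bottomed out at 77.4 mm with 15.6 N and has come back up. The slide is still at ready, the lid is open and the arm is clear.

```bash
python3 -c "
from bench import arm
print(arm.job_done())"
```

```text
the job is handed in; nothing more can be done
None
```

The job is handed in at about 15 s: the slide was pushed to the test stop and sprang back to ready, then the orange button was pressed fully down and came back up, with the defibrillator unmoved and its lid open.

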